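Unload the ultrasonic parts cleaner

ROBOT

A 7-joint arm with a two-finger parallel gripper is mounted at the origin on the work surface. World frame = base frame: x ahead of the robot, y to its left, z up, the work surface at z = 0. Lengths are in m, angles in rad, forces in N, time in s.
With the tool pointing down it reaches from about 0.4 to 0.85 m from the base axis. Payload 4.5 kg.
Tool frame: the origin (TCP) lies at the very end of the fingers, on their centre line; the grasp point (between the pads) lies 19 mm behind it (r.grip_depth is the distance from the TCP to the grasp point, in m); z points along the fingers, x is the direction in which the jaws open and shut, and the axes are right-handed (so a half turn about z gives the same grasp; the last joint's range is limited). The gripper opens to 88 mm and grips with 3 to 60 N. Pads are 18 mm wide; open, the fingers measure 123 mm over their backs; the gripper's body (75 mm by 187 mm) begins 45 mm behind the grasp point.
Start: joints at [-1.253, 0.689, -0.195, 1.565, 0.157, 0.902, -0.215], TCP at [0.175, 0.6, 0.239] pointing down, gripper open.
Joint ranges: [-3.01, 3.01], [-0.46, 2.08], [-1.47, 1.51], [0.13, 2.56], [-1, 4.14], [0.04, 2.09], [-2.66, 2.66]. Speed limits (rad/s): [2.57, 2.57, 3.14, 3.14, 3.14, 3.14, 3.14].

INTERFACE

Orientations are given as a unit quaternion [x, y, z, w].
In Python, from plant import r gives the robot as it stands. The module is installed in compiled form; this text tells all that it offers.
- The arm moves only by the shell command python3 -m jog 'ROWS' [FORCE]. ROWS is JSON, a list of rows, each a list of 5 numbers: the shift along the tool's x, y, z in units of 1 m (1.0 is 1 m), then the turn about the tool's z in units of 360 degrees (1.0 is 360 degrees), then the closure, from 0 (fully open) to 1 (shut). In form: [[dx, dy, dz, yaw, fingers], ...]. A call has 1 to 20 rows; each row shifts and turns the commanded pose from where the row before left it, along the tool's axes as they then stand; what a row does not reach is not made up. A row lasts 1/10 s, in which the tool goes at most 50 mm and 8.59 degrees, less where a joint would pass 70% of its speed; a pose out of reach is approached as far as the arm can. A call with a number of a shift or a turn outside -1 to 1 is refused whole. A call with a gripper value outside its range is refused whole. The fingers move at their own pace and stop on an object; FORCE is the grip in N (left out, the last holds). Time passes only in rows, so rows that do not move let the fingers close. It gives the time, the measured TCP pose, the force and the opening at its end, in the units of the state.
- r.get_state(): the state, without advancing time (a new reading comes with each control period).
- r.snapshot(name): name is "side" or "top" or "wrist"; returns the picture (384x512x3 uint8, red, green, blue); there is no depth.
- r.get_calibration(name): a dict with "mtx" (3x3 intrinsics, pixels), "dist" ([k1, k2, p1, p2, k3] as OpenCV has them; the pictures are not rectified), "R" (3x3) and "t" (3): a world point X has camera coordinates R X + t. Camera axes: x right, y down, z forward; pixel columns grow to the right and rows downward; lengths in m; the calibration is good to about 2 mm. A picture is of the moment at which its call begins: read the wrist's pose just before it. get_calibration takes no time and is no camera call; for the wrist camera it gives the pose at the moment of the call.
- r.finish_job(): hands the job in, once; it reports no verdict.
Trained networks look in the newest picture that a camera, given by its name, has taken for a name from the list of things; names that differ only in an ending like _2 or _b are one class to them, and where a whole thing is asked for, a point or a joint stands for the part that bears it (a point fixed in the world has none). Each returns a list of dicts, best first, with "score" (0 to 1); they miss things now and then, are a little off and sometimes report something else, mostly with a low value. They report only what shows in the picture. A call takes as long as a camera call. They do not tell look-alikes from the thing itself.
- r.cut_out(thing, camera): "pixels" (384x512 bool, what is visible of it) and "rect" ([left, top, right, bottom] in pixels, round what is visible of it).
The state is a dict: "clock": time; "q": joint angles; "qd": joint speeds; "joint_torque": joint torques, N m; "tool_pos": TCP position; "eef_rot": TCP orientation; "contact_force": force on the tool from outside, world axes, zero at the start; "moment": the same for the moment, N m; "opening": opening from 0.0 (shut) to 1.0 (fully open).
Only numpy, scipy, OpenCV 4.12 (cv2) and the standard library are available. Lean on these libraries where they do the work, as an engineer would, in place of code of your own. Each camera call takes 0.05 s, during which the arm holds its last target.

TASK

The cleaning run is over and the tank is drained: lift the lid off the ultrasonic cleaner by its knob and lay it down gently, flat and knob up, wholly on the ribbed rubber mat. Then lift the wire basket out by its handle, keeping it level so that the three couplings stay in it, and set it down gently, flat on the floor of the drip tray. Leave the dosing bottle, the grease jar on the mat, the pressure reducer in the tray and the test gauge behind it standing where they are.

Things in the scene. Friction and masses are not known exactly. Their poses are not given: they have to be found in the camera images.
- cleaner: Benchtop ultrasonic cleaner, a stainless box fixed to the bench, 116 (x) by 206 (y) by 150 mm tall, open on top. Origin: centre of its underside; z up; its front with dials faces its -x. The tank opening is 86 (x) by 190 (y) mm, centred, 70 mm deep (flat floor at z = 80 mm, rim at z = 150 mm). A small drain cock sticks out 28 mm from the -y side, below z = 75 mm.
- lid: Loose stainless lid, 104 (x) by 204 (y) mm sheet, 280 g or so, closing the tank. Origin: centre of its lowest plane, the lower edge of a 6 mm deep locating lip (80 by 184 mm outside) that hangs into the tank with 3 mm play all round; the sheet is 3 mm thick, from z = 6 to 9 mm. It rests with the sheet on the rim. z up through the knob; long side along its y. On a flat surface it stands on the lip.
- lid_knob (a point): Grip height of the lid's knob, on the lid's centre, 31 mm above the lid's origin. The knob's round black plastic head is 30 mm in diameter and spans 19 to 43 mm above the lid's origin, on a neck 16 mm in diameter.
- basket: Stainless wire basket standing on the tank's floor, under the lid, 72 (x) by 174 (y) mm outside, walls 36 mm high, 3 mm thick. Origin: centre of its underside; z up. A fixed bow over its middle, spanning its short side (x), carries the handle. About 220 g plus three couplings.
- basket_grip (a point): Middle of the basket's handle, 57 mm above the basket's origin: a flat-sided black bar 54 mm long along the basket's x, 14 mm thick along its y, 16 mm tall (49 to 65 mm above the origin). The posts that bear it stand at the bar's two ends, 33 to 36 mm from the middle along x.
- fitting_a: Brass hexagonal coupling, 27 mm across flats, 24 mm tall, 50 g, loose in the basket (standing on its hexagon, on the basket's +y side). Origin: centre of its underside.
- fitting_b: Brass hexagonal coupling, 24 mm across flats, 24 mm tall, 50 g, loose in the basket on its -y side. Origin: centre of its underside.
- fitting_c: Steel hexagonal coupling, 22 mm across flats, 24 mm tall, 50 g, loose in the basket near its -y end. Origin: centre of its underside.
- mat: Black ribbed rubber mat fixed on the bench, 300 (x) by 220 (y) by 4 mm. Origin: centre of its underside; top at z = 4 mm.
- tray: Grey plastic drip tray fixed on the bench, 260 (x) by 190 (y) mm outside, rim 22 mm high, walls and floor 5 mm thick (inside 250 by 180 mm). Origin: centre of its underside; floor surface at z = 5 mm.
- bottle: White dosing bottle, 68 mm in diameter, 225 mm tall with its cap, standing on the bench behind the cleaner, taller than the cleaner. Origin: centre of its underside. To be left alone.
- jar: Grease jar, 58 mm in diameter, 85 mm tall, standing on the mat. Origin: centre of its underside. To be left alone.
- reducer: Steel and brass pressure reducer, a cylinder 46 mm in diameter with two short ports along its y (62 mm over the ports), 54 mm tall, standing in the tray. Origin: centre of its underside. To be left alone.
- gauge: Dial test gauge on a round foot, 68 mm in diameter, 162 mm tall, standing on the bench close behind the tray's +x end. Origin: centre of its underside. To be left alone.
- lid_corner0 (a point): Corner of the lid at its +x, +y, in the plane of the lid's origin (52 mm and 102 mm from it).
- lid_corner1 (a point): Corner of the lid at its +x, -y, in the plane of the lid's origin (52 mm and 102 mm from it).
- lid_corner2 (a point): Corner of the lid at its -x, +y, in the plane of the lid's origin (52 mm and 102 mm from it).
- lid_corner3 (a point): Corner of the lid at its -x, -y, in the plane of the lid's origin (52 mm and 102 mm from it).
Mind the look-alikes: they are no part of the job. Leave any brown or orange look-alike of the lid alone.

How it is judged:
By the outcome, as a careful person would: the job done as asked, in the order asked, and still so for the second after the job is handed in, with the robot touching nothing.
It also fails if it takes over 67 s, if anything falls off the work surface, if the arm or the gripper's body presses on something with over 40 N, if the wrist force passes 120 N, or if a joint passes its speed limit or range.

## Working session

There is one attempt and no reset: what is moved stays moved. The work goes in short steps, Python scripts to look and compute and a shell command to move; the robot and the scene stay as the last step left them, time stands still between calls to the robot, and variables do not carry over. Pictures are saved under pics/ and viewed, and the job is handed in when it is done.

```bash
mkdir -p pics; ls; python3 - <<'E'
from plant import r
import cv2
print(r.get_state())
for n in ["side","top","wrist"]:
    im=r.snapshot(n); cv2.imwrite(f"pics/{n}0.png",im[:,:,::-1])
    c=r.get_calibration(n); print(n,c)
E
```

```text
pics
{'clock': 0.0, 'q': array([-1.25318278,  0.68998733, -0.19451867,  1.56635227,  0.15730177,
        0.90248908, -0.21506626]), 'qd': array([ 2.77478705e-04, -1.49777903e-03, -3.47458781e-04,  1.32533975e-03,
        2.95543192e-05,  3.28296752e-04, -1.47570965e-03]), 'joint_torque': array([ 5.84260179e-04, -5.27563226e+01, -1.26666751e+00, -1.53433764e+01,
       -5.25796122e-02,  6.43074804e-03,  1.59351248e-04]), 'tool_pos': array([0.17487901, 0.59937241, 0.23790586]), 'eef_rot': array([ 7.99968330e-01,  6.00041517e-01, -6.96320168e-04,  6.04157455e-04]), 'contact_force': array([-0.45712057, -0.09447611, -0.07247909]), 'moment': array([-0.04702796, -0.00878431,  0.04161035]), 'opening': 0.9907888300603036}
side {'mtx': array([[403.47706415,   0.        , 248.92489547],
       [  0.        , 403.47706415, 187.79838341],
       [  0.        ,   0.        ,   1.        ]]), 'dist': array([-0.08275605,  0.        ,  0.        ,  0.        ,  0.        ]), 'R': array([[ 0.95467027, -0.29747874,  0.01053917],
       [-0.20083811, -0.66985532, -0.7148132 ],
       [ 0.21970145,  0.68
[... 307 characters left out ...]
  ,  0.        ]), 'R': array([[-0.01487995, -0.99984027,  0.00990029],
       [-0.99767411,  0.01418754, -0.06667147],
       [ 0.06652036, -0.01086933, -0.99772586]]), 't': array([0.05768808, 0.49267658, 1.19817595])}
wrist {'mtx': array([[265.29782949,   0.        , 253.53897974],
       [  0.        , 265.29782949, 190.21923533],
       [  0.        ,   0.        ,   1.        ]]), 'dist': array([-0.031565,  0.      ,  0.      ,  0.      ,  0.      ]), 'R': array([[ 2.79084599e-01,  9.60266317e-01, -6.22698430e-04],
       [ 9.16416875e-01, -2.66146695e-01,  2.98908093e-01],
       [ 2.86865645e-01, -8.39912967e-02, -9.54281701e-01]]), 't': array([-0.62452317, -0.04008888,  0.38989373])}
```

View pics/side0.png

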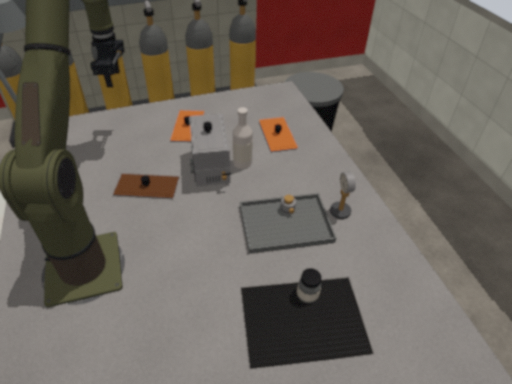

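View pics/top0.png

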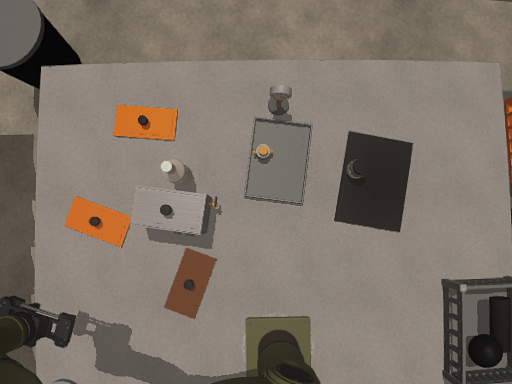

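View pics/wrist0.png

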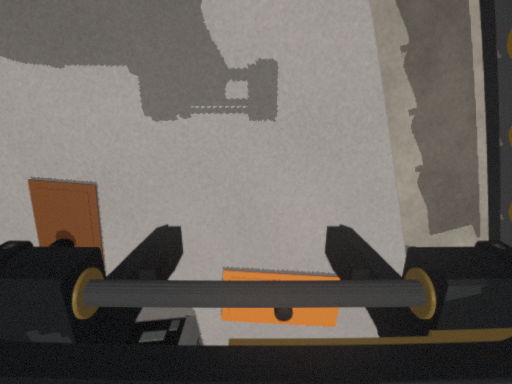

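```bash
cat > h.py <<'E'
import numpy as np, cv2
from plant import r
def ray(cam,px,cal=None):
    c=cal or r.get_calibration(cam)
    p=cv2.undistortPoints(np.array(px,float).reshape(-1,1,2),c["mtx"],c["dist"]).reshape(-1,2)
    d=np.c_[p,np.ones(len(p))]@c["R"]; o=-c["R"].T@c["t"]
    return o,d
def onz(cam,px,z,cal=None):
    o,d=ray(cam,px,cal); return o+d*((z-o[2])/d[:,2:])
def proj(cam,X,cal=None):
    c=cal or r.get_calibration(cam)
    return cv2.projectPoints(np.array(X,float).reshape(-1,1,3),cv2.Rodrigues(c["R"])[0],c["t"],c["mtx"],c["dist"])[0].reshape(-1,2)
def rectfit(mask,cam,z,cal=None):
    cs,_=cv2.findContours(mask.astype(np.uint8),cv2.RETR_EXTERNAL,cv2.CHAIN_APPROX_NONE)
    c=max(cs,key=cv2.contourArea).reshape(-1,2)
    P=onz(cam,c,z,cal)[:,:2]
    (cx,cy),(w,h),a=cv2.minAreaRect((P*1000).astype(np.float32))
    return np.round([cx,cy,w,h,a],1)
E
python3 - <<'E'
from h import *
r.snapshot("top")
Z=dict(lid=.153,mat=.004,tray=.022,cleaner=.15,jar=.085,bottle=.225,reducer=.054,gauge=.16,lid_knob=.187)
for cam in ["top","side"]:
  if cam=="side": r.snapshot("side")
  for n,z in Z.items():
    for o in r.cut_out(n,cam)[:5]:
        m=o["pixels"]; ys,xs=np.nonzero(m)
        if len(xs)<5: continue
        print(cam,n,round(o["score"],2),np.round(o["rect"],0),"centroid",xs.mean().round(1),ys.mean().round(1),onz(cam,[[xs.mean(),ys.mean()]],z)[0].round(3),"rect",rectfit(m,cam,z))
print(r.get_state()["clock"])
E
```

```text
top lid 0.93 [ 67. 199. 130. 244.] centroid 97.8 220.9 [0.415 0.515 0.153] rect [416.3 515.9 181.2  90.9  69.5]
top lid 0.79 [133. 186. 204. 232.] centroid 167.4 209.9 [0.445 0.314 0.153] rect [445.6 313.9 205.  108.4  81.2]
top lid 0.68 [115. 103. 178. 138.] centroid 145.3 122.2 [0.699 0.379 0.153] rect [699.1 379.9 181.8  99.1  85.1]
top lid 0.65 [167. 247. 216. 315.] centroid 189.6 283.1 [0.238 0.252 0.153] rect [239.8 252.7  93.7 180.2  69.7]
top mat 0.79 [335. 131. 411. 232.] centroid 374.5 182.8 [ 0.527 -0.325  0.004] rect [ 532.5 -323.3  219.5  301.    78.7]
top tray 0.96 [244. 116. 312. 204.] centroid 278.4 160.0 [ 0.603 -0.011  0.022] rect [606.7  -8.6 192.4 264.2  81.7]
top cleaner 0.84 [146. 186. 216. 235.] centroid 194.8 211.0 [0.44  0.237 0.15 ] rect [452.3 213.2 133.5  80.5  25.8]
top cleaner 0.5 [160. 162. 194. 185.] centroid 176.1 171.8 [0.553 0.29  0.15 ] rect [552.5 290.2  87.   74.8  89.1]
top jar 0.72 [346. 157. 369. 178.] centroid 357.9 167.5 [ 0.567 -0.249  0.085] rect [ 567.3 -251.4   71.7   58.5   89.3]
top bottle 0.86 [163. 157. 194. 185.] centroid 176.1 171.
[... 1957 characters left out ...]
55 [282. 196. 297. 214.] centroid 286.9 204.1 [0.617 0.02  0.054] rect [616.1  21.3  76.7  39.4  68.2]
side gauge 0.6 [329. 171. 356. 217.] centroid 343.8 196.1 [ 0.734 -0.089  0.16 ] rect [739.3 -78.4 198.7  56.5  55.4]
side lid_knob 0.93 [116. 173. 181. 198.] centroid 147.0 185.2 [0.223 0.081 0.187] rect [222.   80.2  91.5 168.7  68.9]
side lid_knob 0.87 [192. 112. 231. 150.] centroid 207.9 133.2 [0.435 0.261 0.187] rect [436.7 267.5 192.5 100.3  80.9]
side lid_knob 0.78 [259. 122. 296. 152.] centroid 277.1 133.4 [0.642 0.199 0.187] rect [643.6 203.5 165.8  82.6  83.6]
side lid_knob 0.7 [172. 110. 205. 142.] centroid 184.0 125.5 [0.371 0.324 0.187] rect [381.7 324.2 164.4  81.1  69.2]
1.15
```

The cleaner has the stainless lid on it near top px (167,210). The orange and brown lids lie on the bench. I'll refine the knob by its dark blob, and fit the cylinders.

```bash
cat > fit.py <<'E'
from h import *
from scipy.optimize import minimize
top=cv2.imread("pics/top0.png"); side=cv2.imread("pics/side0.png")
def blob(im,x0,y0,x1,y1,th=60):
    g=im[y0:y1,x0:x1].max(2)<th
    n,l,st,ce=cv2.connectedComponentsWithStats(g.astype(np.uint8)); k=1+st[1:,4].argmax()
    return ce[k]+[x0,y0],st[k]
a,sa=blob(top,155,200,178,222); b,sb=blob(side,198,119,217,136)
print("knob px",a,sa,b,sb)
def tri(a,b):
    o1,d1=ray("top",[a]);o2,d2=ray("side",[b]); A=np.c_[d1[0],-d2[0]]; s=np.linalg.lstsq(A,o2-o1,rcond=None)[0]
    p=o1+d1[0]*s[0];q=o2+d2[0]*s[1]; return (p+q)/2,np.linalg.norm(p-q)
print("knob",tri(a,b), onz("top",[a],.175), onz("side",[b],.175))
def hull(X,cam):
    m=np.zeros((384,512),np.uint8); p=cv2.convexHull(proj(cam,X).astype(np.float32)); cv2.fillConvexPoly(m,np.round(p*16).astype(int),1,shift=4); return m>0
t=np.linspace(0,2*np.pi,24,endpoint=False)
def cyl(x,y,rad,h,z0): return np.array([[x+rad*np.cos(k),y+rad*np.sin(k),z] for k in t for z in (z0,z0+h)])
r.snapshot("top");r.snapshot("side")
for n,rad,h,z0,g in [("jar",.029,.085,.004,(.566,-.245)),("bottle",.034,.17,0,(.55,.28)),("reducer",.023,.054,.005,(.626,.04)),("gauge",.034,.015,0,(.74,-.007))]:
    M={c:r.cut_out(n,c)[0]["pixels"] for c in ("top","side")}
    def cost(p):
        s=0
        for c in M:
            m=hull(cyl(*p,rad,h,z0),c); s-=(m&M[c]).sum()/(m|M[c]).sum()
        return s
    o=minimize(cost,g,method="Nelder-Mead",options=dict(initial_simplex=[g,(g[0]+.02,g[1]),(g[0],g[1]+.02)]))
    print(n,o.x.round(4),-o.fun/2)
def box(cx,cy,yaw,lx,ly,z):
    R=np.array([[np.cos(yaw),-np.sin(yaw)],[np.sin(yaw),np.cos(yaw)]]); c=np.array([[1,1],[1,-1],[-1,-1],[-1,1]])*[lx/2,ly/2]
    return np.c_[c@R.T+[cx,cy],[z]*4]
B=dict(lid=(.445,.313,-9,.104,.204,.153),mat=(.5325,-.3235,-11.3,.3,.22,.004),tray=(.605,-.01,-8.3,.26,.19,.022))
for c,im in (("top",top),("side",side)):
    v=cv2.resize(im,None,fx=1.5,fy=1.5)
    for p in B.values():
        q=proj(c,box(p[0],p[1],np.radians(p[2]),*p[3:]))
        cv2.polylines(v,[np.int32(q*1.5+.5)],True,(0,255,0),1)
    cv2.imwrite(f"pics/{c}_ov.png",v)
E
python3 fit.py
```

```text
knob px [165.43333333 209.9       ] [ 5  5 12 10 60] [207.   127.15] [ 6  4  7 10 60]
knob (array([0.4436837 , 0.31517024, 0.17122909]), np.float64(0.0005379132076957728)) [[0.44383577 0.31421956 0.175     ]] [[0.44246339 0.31006005 0.175     ]]
jar [ 0.5708 -0.2596] 0.8186709878173405Traceback (most recent call last):
  File "fit.py", line 20, in <module>
    M={c:r.cut_out(n,c)[0]["pixels"] for c in ("top","side")}
         ~~~~~~~~~~~~~~^^^
IndexError: list index out of range
```

```bash
sed -i 's/    M={c.*/    M={c:o[0]["pixels"] for c in ("top","side") for o in [r.cut_out(n,c)] if o}\n    if not M: print(n,"missed"); continue/; s/-o.fun\/2/-o.fun\/len(M),list(M)/' fit.py; python3 fit.py
```

```text
knob px [165.43333333 209.9       ] [ 5  5 12 10 60] [207.   127.15] [ 6  4  7 10 60]
knob (array([0.4436837 , 0.31517024, 0.17122909]), np.float64(0.0005379132076957728)) [[0.44383577 0.31421956 0.175     ]] [[0.44246339 0.31006005 0.175     ]]
jar [ 0.5717 -0.2596] 0.8354766225909602 ['top', 'side']
bottle [0.5577 0.3012] 0.8137367986877824 ['top', 'side']
reducer [0.6278 0.0399] 0.7984832992501705 ['top', 'side']
gauge [ 0.8007 -0.016 ] 0.6684027777777778 ['top']
```

View pics/top_ov.png

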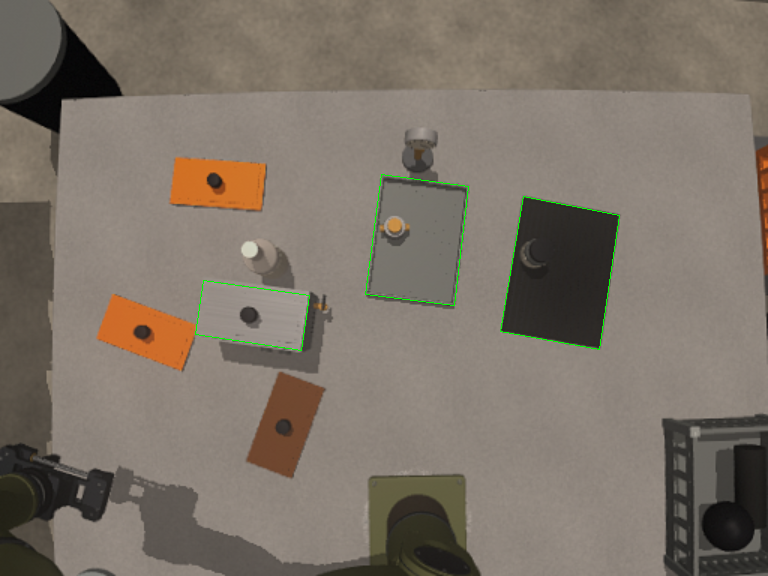

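View pics/side_ov.png

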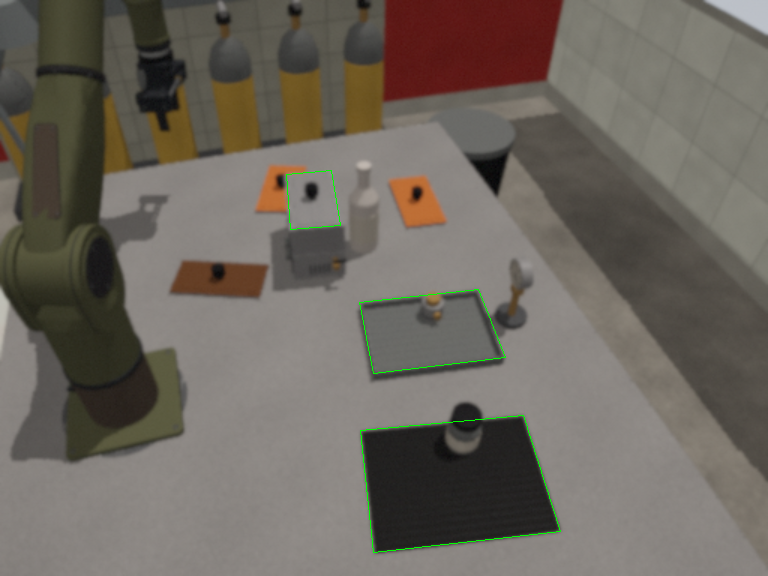

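```bash
cat >> h.py <<'E'
def delta(tgt,ang=None):
    """tool-axis shift to tgt from the present pose, and turn so that jaws point at world ang (deg, mod 180)"""
    from scipy.spatial.transform import Rotation as Ro
    s=r.get_state(); R=Ro.from_quat(s["eef_rot"]).as_matrix(); d=R.T@(np.array(tgt)-s["tool_pos"])
    a=np.degrees(np.arctan2(R[1,0],R[0,0])); 
    print("clock",round(s["clock"],2),"tcp",s["tool_pos"].round(4),"jaw",a.round(2),"tilt",np.degrees(np.arccos(-R[2,2])).round(2),"q",s["q"].round(2))
    print("shift",d.round(4),"turn",None if ang is None else (-((ang-a+90)%180-90)/360).round(4),"F",s["contact_force"].round(2),"M",s["moment"].round(2),"open",round(s["opening"],3))
E
python3 -m jog '[[-0.0166,0.0282,-0.003,0,0],[-0.0166,0.0282,-0.003,0,0],[-0.0166,0.0282,-0.003,0,0],[-0.0166,0.0282,-0.003,0,0],[-0.0166,0.0282,-0.003,0,0],[-0.0166,0.0282,-0.003,0,0],[-0.0166,0.0282,0,0,0],[-0.0166,0.0282,0,0,0],[-0.0166,0.0282,0,0,0],[-0.0166,0.0282,0,0,0],[-0.0166,0.0282,0,0,0],[-0.0166,0.0282,0,0,0],[0,0,0,-0.01,0],[0,0,0,-0.0103,0],[0,0,0,0,0]]'
python3 - <<'E'
from h import *
delta((.4435,.314,.156),81)
im=r.snapshot("wrist"); cv2.imwrite("pics/w1.png",im[:,:,::-1])
for n in ("lid_knob","lid"):
  for o in r.cut_out(n,"wrist")[:3]:
    print(n,o["score"],o["rect"],rectfit(o["pixels"],"wrist",.153))
E
```

```text
clock: 3.4
tool_pos: [0.4443, 0.3138, 0.2568]
eef_rot: [0.76, 0.65, 0.0, -0.0]
contact_force: [0.1, 0.2, -0.0]
opening: 1.002
clock 3.4 tcp [0.4443 0.3138 0.2568] jaw 81.02 tilt 0.02 q [-0.53  0.56 -0.28  1.79  0.2   0.82  0.51]
shift [ 0.     -0.0009  0.1008] turn 0.0001 F [ 0.12  0.21 -0.03] M [-0.02  0.02 -0.01] open 1.002
lid_knob 0.91 [358.2, 60.3, 507.9, 160.9] [396.2 486.6 130.4  66.7  70.2]
lid_knob 0.89 [284.3, 307.3, 376.0, 331.0] [614.6 378.5 108.1  37.2  82.8]
lid 0.91 [143.9, 132.2, 362.4, 237.2] [442.7 316.2 203.1 103.8  80.9]
lid 0.75 [356.5, 62.8, 509.6, 162.8] [395.7 486.6 130.4  66.3  69.5]
lid 0.61 [282.2, 306.3, 376.0, 333.7] [614.9 379.2 109.3  36.8  82.7]
```

View pics/w1.png

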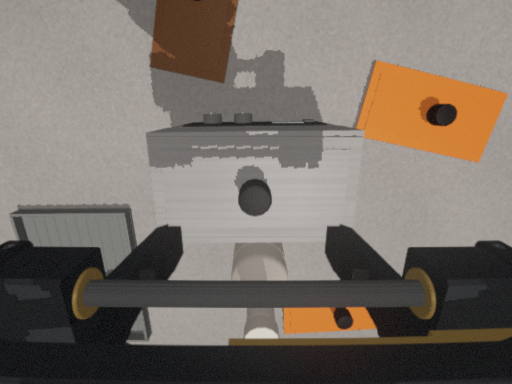

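```bash
python3 - <<'E'
from h import *
im=cv2.imread("pics/w1.png"); g=(im[170:225,230:285].max(2)<60).astype(np.uint8)
n,l,st,ce=cv2.connectedComponentsWithStats(g); k=1+st[1:,4].argmax(); c=ce[k]+[230,170]; print(c,st[k])
print(onz("wrist",[c],.175))
E
```

```text
[253.24528302 185.83962264] [  9   9  31  19 212]
[[0.43233118 0.31621677 0.175     ]]
```

```bash
python3 - <<'E'
from h import *
im=cv2.imread("pics/w1.png"); g=(im[160:235,220:290].max(2)<90).astype(np.uint8)
n,l,st,ce=cv2.connectedComponentsWithStats(g); k=1+st[1:,4].argmax(); c=ce[k]+[220,160]; print(c,st[k])
print(onz("wrist",[c],.175))
t=np.linspace(0,6.28,40)
for x,y in ((.4435,.3145),(.4425,.316)):
  P=np.array([[x+.015*np.cos(a),y+.015*np.sin(a),z] for a in t for z in(.163,.187)]); p=proj("wrist",P); print(p.min(0),p.max(0))
E
```

```text
[254.39624609 196.71949948] [ 19  19  32  37 959]
[[0.44263195 0.315645   0.175     ]]
[235.91853264 178.43214384] [270.67613953 218.36494114]
[237.43033887 177.16287867] [272.24313333 217.08311394]
```

```bash
python3 -m jog '[[0.0015,-0.0015,0.02,0,0],[0,0,0.02,0,0],[0,0,0.02,0,0],[0,0,0.015,0,0],[0,0,0.012,0,0],[0,0,0.008,0,0],[0,0,0.004,0,0],[0,0,0,0,0.3],[0,0,0,0,1],[0,0,0,0,1],[0,0,0,0,1],[0,0,0,0,1],[0,0,0,0,1],[0,0,0,0,1]]' 30
python3 - <<'E'
from h import *
delta((.4428,.3155,.158),81)
im=r.snapshot("wrist"); cv2.imwrite("pics/w2.png",im[:,:,::-1])
E
```

```text
clock: 4.95
tool_pos: [0.4429, 0.3158, 0.1578]
eef_rot: [0.76, 0.65, 0.0, -0.0]
contact_force: [-0.8, -0.1, 0.2]
opening: 0.387
clock 4.95 tcp [0.4429 0.3158 0.1578] jaw 81.05 tilt 0.01 q [-0.57  0.7  -0.23  1.89  0.27  0.58  0.45]
shift [-0.0003 -0.     -0.0002] turn 0.0001 F [-0.78 -0.13  0.16] M [-0.01  0.01 -0.05] open 0.387
```

View pics/w2.png

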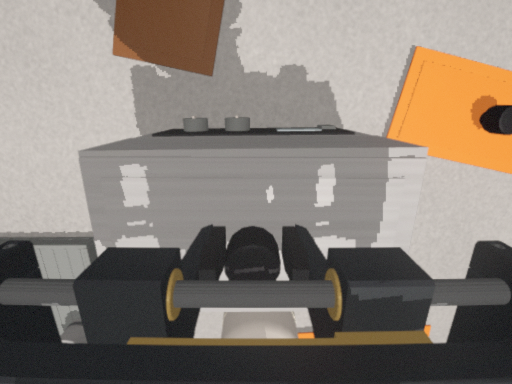

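```bash
python3 -m jog '[[0,0,0,0,1],[0,0,0,0,1],[0,0,0,0,1]]' 30; python3 -m jog '[[0,0,-0.002,0,1],[0,0,-0.004,0,1],[0,0,-0.006,0,1],[0,0,-0.01,0,1],[0,0,-0.015,0,1],[0,0,-0.018,0,1],[0,0,-0.018,0,1],[0,0,-0.015,0,1],[0,0,-0.01,0,1],[0,0,-0.004,0,1],[0,0,0,0,1]]'
python3 - <<'E'
from h import *
delta((.527,-.358,.26),-11.3)
im=r.snapshot("wrist"); cv2.imwrite("pics/w3.png",im[:,:,::-1])
E
```

```text
clock: 5.3
tool_pos: [0.4428, 0.3156, 0.1577]
eef_rot: [0.76, 0.65, -0.0, 0.0]
contact_force: [0.2, -1.0, 0.9]
opening: 0.327
clock: 6.4
tool_pos: [0.4429, 0.3158, 0.2601]
eef_rot: [0.76, 0.65, 0.0, 0.0]
contact_force: [0.5, 0.1, -4.4]
opening: 0.328
clock 6.4 tcp [0.4429 0.3158 0.2601] jaw 81.04 tilt 0.04 q [-0.53  0.56 -0.28  1.78  0.2   0.82  0.51]
shift [-6.525e-01  1.880e-01 -1.000e-04] turn -0.2435 F [ 0.46  0.09 -4.4 ] M [0.03 0.05 0.01] open 0.328
```

View pics/w3.png

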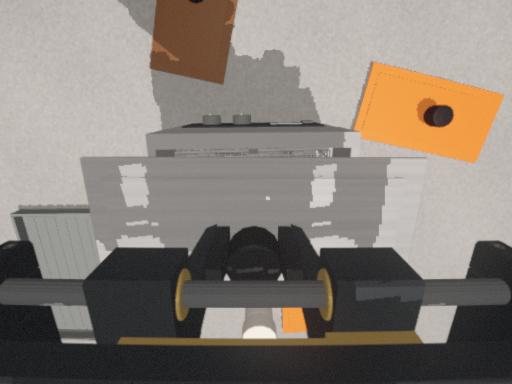

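The lid is off level and the basket shows underneath at around (255,152). Now I'll carry it towards the mat.

```bash
python3 -m jog '[[-0.013,0.0036,0,0,1],[-0.026,0.0072,0,0,1],[-0.039,0.0108,0,0,1],[-0.045,0.0126,0,0,1],[-0.045,0.0126,0,0,1],[-0.045,0.0126,0,0,1],[-0.039,0.0108,0,0,1],[-0.0326,0.009,0,0,1],[-0.0228,0.0063,0,0,1],[-0.0163,0.0045,0,0,1],[0,0,0,0,1]]'
python3 -m jog '[[0,0,0,0.006,1],[0,0,0,0.012,1],[0,0,0,0.018,1],[0,0,0,0.022,1],[0,0,0,0.022,1],[0,0,0,0.022,1],[0,0,0,0.022,1],[0,0,0,0.022,1],[0,0,0,0.022,1],[0,0,0,0.022,1],[0,0,0,0.022,1],[0,0,0,0.02,1],[0,0,0,0.014,1],[0,0,0,0.0075,1],[0,0,0,0.003,1],[0,0,0,0,1]]'
python3 - <<'E'
from h import *
delta((.521,-.357,.26),-11.3)
E
```

```text
clock: 7.55
tool_pos: [0.4804, -0.0223, 0.259]
eef_rot: [0.762, 0.647, -0.002, 0.0]
contact_force: [0.4, -0.6, -4.0]
opening: 0.331
clock: 9.15
tool_pos: [0.4812, -0.0168, 0.2596]
eef_rot: [0.995, -0.098, -0.0, -0.0]
contact_force: [-0.4, -0.4, -3.6]
opening: 0.33
clock 9.15 tcp [ 0.4812 -0.0168  0.2596] jaw -11.19 tilt 0.04 q [-0.18  0.48  0.18  1.97 -0.13  0.7  -0.12]
shift [ 0.1051  0.326  -0.0006] turn 0.0003 F [-0.42 -0.39 -3.61] M [-0.05  0.07  0.03] open 0.33
```

```bash
python3 -m jog '[[0.0042,0.013,0,0,1],[0.0084,0.026,0,0,1],[0.0126,0.039,0,0,1],[0.0147,0.0456,0,0,1],[0.0147,0.0456,0,0,1],[0.0147,0.0456,0,0,1],[0.0126,0.039,0,0,1],[0.0105,0.0326,0,0,1],[0.0074,0.0228,0,0,1],[0.0053,0.0163,0,0,1],[0,0,0,0,1],[0,0,0,0,1]]'
python3 - <<'E'
from h import *
delta((.521,-.357,.165),-11.3)
for c in ("top","side","wrist"):
    im=r.snapshot(c)
    if c!="side": cv2.imwrite(f"pics/{c}4.png",im[:,:,::-1])
    for o in r.cut_out("lid",c)[:4]: print(c,round(o["score"],2),o["rect"],rectfit(o["pixels"],c,.256))
E
```

```text
clock: 10.35
tool_pos: [0.5199, -0.3578, 0.2592]
eef_rot: [0.995, -0.099, -0.001, -0.001]
contact_force: [0.5, 1.3, -3.2]
opening: 0.33
clock 10.35 tcp [ 0.5199 -0.3578  0.2592] jaw -11.34 tilt 0.09 q [ 0.45  0.68  0.15  1.53 -0.11  0.94  0.43]
shift [ 0.001  -0.0009  0.0942] turn -0.0001 F [ 0.54  1.26 -3.2 ] M [-0.01  0.04 -0.05] open 0.33
top 0.97 [114.4, 103.0, 178.1, 137.9] [671.9 350.3 159.3  84.6  84.2]
top 0.77 [163.3, 247.3, 215.2, 317.0] [256.  233.4  85.5 163.7  68.4]
top 0.74 [392.6, 134.0, 440.7, 217.1] [ 519.  -355.6  103.1  206.3   80.3]
top 0.74 [65.3, 196.3, 131.9, 243.2] [415.2 473.3 163.1  82.2  69.5]
side 0.94 [261.9, 118.1, 293.8, 151.1] [605.4 117.7 153.5  74.8  84.3]
side 0.91 [264.2, 251.2, 372.8, 304.7] [ 519.1 -360.7  103.7  207.6   77.1]
side 0.84 [113.8, 171.3, 179.1, 199.5] [224.1   6.8  83.6 154.   68.3]
side 0.8 [170.6, 110.1, 203.1, 140.6] [368.7 227.  151.6  72.2  67. ]
wrist 0.87 [77.8, 155.2, 427.6, 282.3] [ 521.5 -346.7   82.8  202.5   78.8]
```

View pics/top4.png

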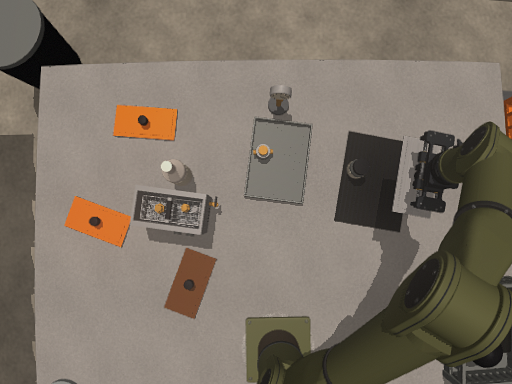

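View pics/wrist4.png

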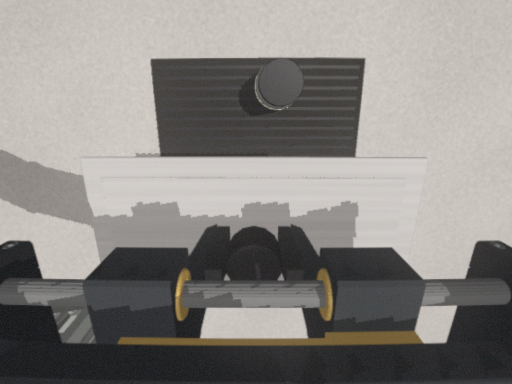

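```bash
python3 -m jog '[[0.001,-0.001,0.01,0,1],[0,0,0.02,0,1],[0,0,0.03,0,1],[0,0,0.035,0,1],[0,0,0.035,0,1],[0,0,0.03,0,1],[0,0,0.025,0,1],[0,0,0.02,0,1],[0,0,0.01,0,1],[0,0,0.005,0,1],[0,0,0.004,0,1],[0,0,0.003,0,1],[0,0,0,0,1]]'
python3 -m jog '[[0,0,0.002,0,1],[0,0,0.002,0,1],[0,0,0.001,0,1],[0,0,0.001,0,1],[0,0,0.001,0,1],[0,0,0.001,0,1],[0,0,0,0,1]]'
python3 - <<'E'
from h import *
delta((.521,-.357,.018),-11.3)
E
```

```text
clock: 11.95
tool_pos: [0.5222, -0.3571, 0.0331]
eef_rot: [0.995, -0.098, 0.0, 0.0]
contact_force: [-0.3, 0.3, -2.7]
opening: 0.329
clock: 12.65
tool_pos: [0.5218, -0.3569, 0.0245]
eef_rot: [0.995, -0.098, -0.0, -0.0]
contact_force: [0.4, 1.3, -3.7]
opening: 0.328
clock 12.65 tcp [ 0.5218 -0.3569  0.0245] jaw -11.29 tilt 0.02 q [ 0.48  0.99  0.08  1.67 -0.15  0.48  0.46]
shift [-0.0007  0.0003  0.0065] turn 0.0 F [ 0.42  1.28 -3.74] M [-0.05  0.09  0.02] open 0.328
```

```bash
python3 -m jog '[[0,0,0.001,0,1],[0,0,0.001,0,1],[0,0,0.001,0,1],[0,0,0.001,0,1],[0,0,0.001,0,1],[0,0,0,0,1],[0,0,0,0,1]]'; python3 -m jog '[[0,0,0.0005,0,1],[0,0,0.0005,0,1],[0,0,0,0,1],[0,0,0,0,1]]'
```

```text
clock: 13.35
tool_pos: [0.5219, -0.357, 0.0197]
eef_rot: [0.995, -0.098, -0.0, -0.0]
contact_force: [0.5, -0.6, -4.4]
opening: 0.328
clock: 13.75
tool_pos: [0.5219, -0.357, 0.0187]
eef_rot: [0.995, -0.098, 0.0, -0.0]
contact_force: [-0.3, -0.0, -4.1]
opening: 0.33
```

```bash
python3 -m jog '[[0,0,0.0005,0,1],[0,0,0.0005,0,1],[0,0,0,0,1],[0,0,0,0,1]]';python3 -m jog '[[0,0,0.0005,0,1],[0,0,0.0005,0,1],[0,0,0,0,1],[0,0,0,0,1]]'
```

```text
clock: 14.15
tool_pos: [0.5219, -0.357, 0.0178]
eef_rot: [0.995, -0.098, 0.0, -0.0]
contact_force: [0.6, -0.1, -0.6]
opening: 0.329
clock: 14.55
tool_pos: [0.522, -0.357, 0.0177]
eef_rot: [0.995, -0.098, 0.0, -0.0]
contact_force: [-1.5, 1.8, 6.3]
opening: 0.33
```

```bash
python3 -m jog '[[0,0,-0.0005,0,0.5],[0,0,0,0,0.3],[0,0,0,0,0.3],[0,0,0,0,0.3],[0,0,0,0,0.2],[0,0,0,0,0.2]]'; python3 -m jog '[[0,0,-0.005,0,0.2],[0,0,-0.01,0,0.2],[0,0,-0.02,0,0],[0,0,-0.03,0,0],[0,0,-0.04,0,0],[0,0,-0.045,0,0],[0,0,-0.045,0,0],[0,0,-0.03,0,0],[0,0,-0.015,0,0],[0,0,0,0,0]]'
python3 - <<'E'
from h import *
delta((.4428,.3155,.26),81)
im=r.snapshot("wrist"); cv2.imwrite("pics/w5.png",im[:,:,::-1])
for o in r.cut_out("lid","wrist")[:3]: print(o["score"],o["rect"],rectfit(o["pixels"],"wrist",.013))
E
```

```text
clock: 15.15
tool_pos: [0.5219, -0.357, 0.0171]
eef_rot: [0.995, -0.098, -0.0, -0.0]
contact_force: [0.1, 0.1, 0.6]
opening: 0.8
clock: 16.15
tool_pos: [0.5231, -0.358, 0.2608]
eef_rot: [0.995, -0.098, 0.003, 0.001]
contact_force: [0.7, -0.2, 0.1]
opening: 0.999
clock 16.15 tcp [ 0.5231 -0.358   0.2608] jaw -11.3 tilt 0.37 q [ 0.45  0.68  0.15  1.53 -0.11  0.94  0.43]
shift [-0.2107 -0.6447 -0.0019] turn 0.2436 F [ 0.71 -0.2   0.1 ] M [-0.09  0.07  0.02] open 0.999
0.91 [178.4, 124.7, 321.6, 198.9] [ 516.9 -354.7  102.6  203.3   78.8]
```

View pics/w5.png

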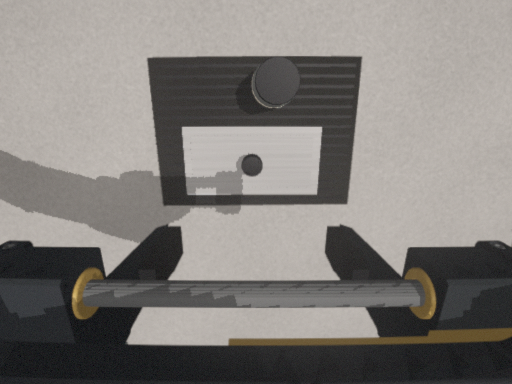

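```bash
python3 -m jog '[[-0.0052,-0.0163,0,0,0],[-0.0105,-0.0326,0,0,0],[-0.0147,-0.0456,0,0,0],[-0.0147,-0.0456,0,0,0],[-0.0147,-0.0456,0,0,0],[-0.0147,-0.0456,0,0,0],[-0.0126,-0.039,0,0,0],[-0.0105,-0.0326,0,0,0],[-0.007,-0.02,0,0,0],[0,0,0,0,0]]'
python3 -m jog '[[0,0,0,-0.01,0],[0,0,0,-0.02,0],[0,0,0,-0.0225,0],[0,0,0,-0.0225,0],[0,0,0,-0.0225,0],[0,0,0,-0.0225,0],[0,0,0,-0.0225,0],[0,0,0,-0.0225,0],[0,0,0,-0.0225,0],[0,0,0,-0.0225,0],[0,0,0,-0.0225,0],[0,0,0,-0.018,0],[0,0,0,-0.006,0],[0,0,0,0,0]]'
python3 - <<'E'
from h import *
delta((.443,.3155,.26),81)
E
```

```text
clock: 17.25
tool_pos: [0.4811, -0.0161, 0.2559]
eef_rot: [0.995, -0.095, -0.002, -0.001]
contact_force: [-0.5, -0.5, 0.6]
opening: 1.0
clock: 18.65
tool_pos: [0.4822, -0.021, 0.2565]
eef_rot: [0.761, 0.649, -0.001, -0.0]
contact_force: [0.8, -0.2, 0.6]
opening: 0.994
clock 18.65 tcp [ 0.4822 -0.021   0.2565] jaw 80.88 tilt 0.08 q [ 0.15  0.49 -0.31  1.96  0.22  0.73  1.13]
shift [ 0.3261 -0.092  -0.0034] turn -0.0003 F [ 0.75 -0.16  0.55] M [ 0.    0.03 -0.05] open 0.994
```

```bash
python3 -m jog '[[0.016,-0.0045,-0.003,0,0],[0.0326,-0.009,0,0,0],[0.045,-0.0126,0,0,0],[0.045,-0.0126,0,0,0],[0.045,-0.0126,0,0,0],[0.045,-0.0126,0,0,0],[0.039,-0.011,0,0,0],[0.03,-0.009,0,0,0],[0.02,-0.0055,0,0,0],[0.0085,-0.0026,0,0,0],[0,0,0,0,0]]'
python3 - <<'E'
from h import *
delta((.443,.3155,.26),81)
im=r.snapshot("wrist"); cv2.imwrite("pics/w6.png",im[:,:,::-1])
for n,z in (("basket",.116),("basket_grip",.145),("fitting_a",.105),("fitting_c",.105)):
  for o in r.cut_out(n,"wrist")[:3]: print(n,o["score"],np.round(o["rect"]),rectfit(o["pixels"],"wrist",z))
E
python3 -c "
import cv2;a=cv2.imread('pics/w6.png')[100:290,120:400];cv2.imwrite('pics/w6c.png',cv2.resize(a,None,fx=2.8,fy=2.8))"
```

```text
clock: 19.75
tool_pos: [0.4421, 0.3172, 0.2599]
eef_rot: [0.76, 0.65, -0.0, -0.0]
contact_force: [0.1, 0.0, -0.2]
opening: 0.999
clock 19.75 tcp [0.4421 0.3172 0.2599] jaw 81.08 tilt 0.02 q [-0.53  0.56 -0.28  1.78  0.2   0.83  0.5 ]
shift [-0.0015  0.0011 -0.0001] turn 0.0002 F [ 0.09  0.01 -0.18] M [-0.03  0.03 -0.01] open 0.999
basket 0.57 [177. 147. 331. 223.] [450.  313.1 175.9  85.5  81. ]
basket_grip 0.81 [173. 147. 333. 220.] [441.4 314.4 157.3  77.5  81.5]
fitting_a 0.89 [275. 159. 298. 189.] [448.1 350.7  26.8  31.6  83.6]
fitting_a 0.82 [214. 178. 233. 199.] [448.3 276.4  23.5  27.2  36.6]
fitting_a 0.69 [187. 175. 206. 198.] [442.3 247.4  21.   25.5  27.2]
fitting_c 0.89 [275. 159. 298. 189.] [448.1 351.   26.8  31.6  83.7]
fitting_c 0.82 [214. 178. 233. 199.] [448.3 276.7  23.5  27.2  36.6]
fitting_c 0.69 [187. 175. 206. 198.] [442.3 247.7  21.   25.5  27.2]
```

View pics/w6c.png

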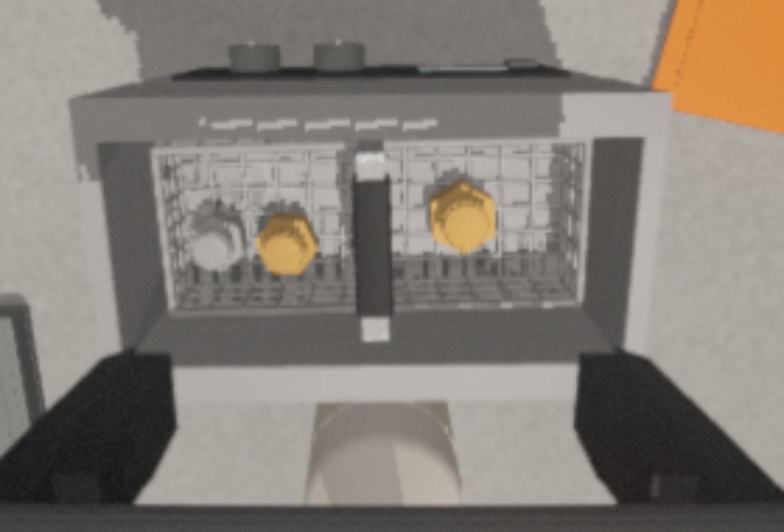

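```bash
python3 - <<'E'
from h import *
c=lambda u,v:(u/2.8+120,v/2.8+100)
P=onz("wrist",[c(369,152),c(375,342),c(370,179),c(375,317),c(355,245),c(390,245)],.145); print(P.round(4))
print(((P[0]+P[1])/2).round(4),((P[2]+P[3])/2).round(4),np.linalg.norm(P[0]-P[1]),np.linalg.norm(P[2]-P[3]),np.linalg.norm(P[4]-P[5]),np.degrees(np.arctan2(*(P[0]-P[1])[[1,0]])))
# basket corners at rim z .116
Q=onz("wrist",[c(152,145),c(585,142),c(585,303),c(170,312)],.116); print(Q.round(4),Q.mean(0).round(4))
E
```

```text
[[0.4088 0.3188 0.145 ]
 [0.4812 0.3094 0.145 ]
 [0.4184 0.3176 0.145 ]
 [0.4711 0.3111 0.145 ]
 [0.4418 0.3083 0.145 ]
 [0.4438 0.321  0.145 ]]
[0.445  0.3141 0.145 ] [0.4447 0.3143 0.145 ] 0.07308400912551744 0.053081490098369356 0.012833487446302845 172.63082683804365
[[0.3974 0.2342 0.116 ]
 [0.4229 0.402  0.116 ]
 [0.4905 0.397  0.116 ]
 [0.4671 0.2244 0.116 ]] [0.4445 0.3144 0.116 ]
```

```bash
python3 -m jog '[[-0.0026,0.003,0,-0.0025,0.4],[0,0,0.01,0,0.4],[0,0,0.02,0,0.4],[0,0,0.025,0,0.4],[0,0,0.025,0,0.4],[0,0,0.02,0,0.4],[0,0,0.015,0,0.4],[0,0,0.012,0,0.4],[0,0,0.008,0,0.4],[0,0,0.005,0,0.4],[0,0,0,0,0.4]]' 40
python3 - <<'E'
from h import *
delta((.4447,.3142,.120),81.9)
im=r.snapshot("wrist"); cv2.imwrite("pics/w7.png",im[:,:,::-1])
E
```

```text
clock: 21.1
tool_pos: [0.4449, 0.3135, 0.1199]
eef_rot: [0.755, 0.656, -0.0, -0.0]
contact_force: [-0.3, 0.2, -0.6]
opening: 0.599
clock 21.1 tcp [0.4449 0.3135 0.1199] jaw 81.95 tilt 0.02 q [-0.58  0.77 -0.2   1.91  0.3   0.49  0.44]
shift [ 0.0007 -0.0003 -0.0001] turn 0.0001 F [-0.26  0.16 -0.62] M [ 0.05  0.04 -0.  ] open 0.599
```

View pics/w7.png

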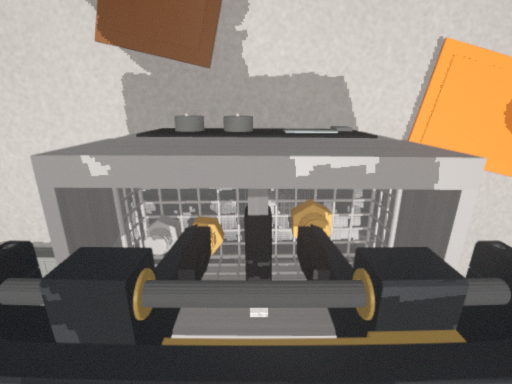

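```bash
python3 -m jog '[[0.0007,0,0.001,0,0.6],[0,0,0,0,0.8],[0,0,0,0,1],[0,0,0,0,1],[0,0,0,0,1],[0,0,0,0,1],[0,0,0,0,1],[0,0,0,0,1],[0,0,0,0,1]]' 50
python3 -m jog '[[0,0,-0.001,0,1],[0,0,-0.002,0,1],[0,0,-0.004,0,1],[0,0,-0.006,0,1],[0,0,-0.008,0,1],[0,0,-0.01,0,1],[0,0,-0.012,0,1],[0,0,-0.012,0,1],[0,0,-0.014,0,1],[0,0,-0.014,0,1],[0,0,-0.014,0,1],[0,0,-0.012,0,1],[0,0,-0.01,0,1],[0,0,-0.006,0,1],[0,0,-0.002,0,1],[0,0,0,0,1]]'
python3 - <<'E'
from h import *
delta((.60,-.04,.255),-8.3)
im=r.snapshot("wrist"); cv2.imwrite("pics/w8.png",im[:,:,::-1])
im=r.snapshot("side"); cv2.imwrite("pics/s8.png",cv2.resize(im[60:260,140:400,::-1],None,fx=3,fy=3))
E
```

```text
clock: 22.05
tool_pos: [0.4452, 0.3148, 0.1194]
eef_rot: [0.755, 0.656, 0.001, -0.0]
contact_force: [0.1, 1.2, 0.4]
opening: 0.15
clock: 23.65
tool_pos: [0.445, 0.3141, 0.2462]
eef_rot: [0.755, 0.656, -0.0, -0.0]
contact_force: [0.3, -0.4, -3.7]
opening: 0.151
clock 23.65 tcp [0.445  0.3141 0.2462] jaw 81.95 tilt 0.01 q [-0.52  0.58 -0.28  1.8   0.22  0.79  0.51]
shift [-0.3289  0.2031 -0.0088] turn -0.2493 F [ 0.26 -0.41 -3.72] M [0.03 0.04 0.01] open 0.151
```

View pics/w8.png

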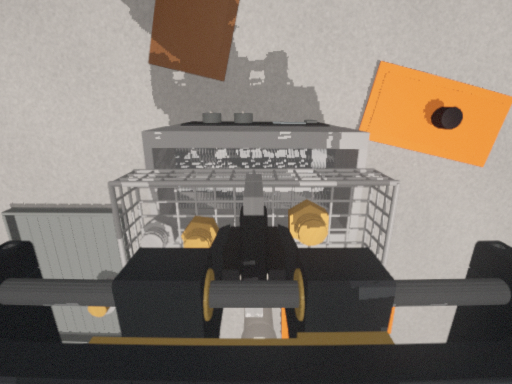

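View pics/s8.png

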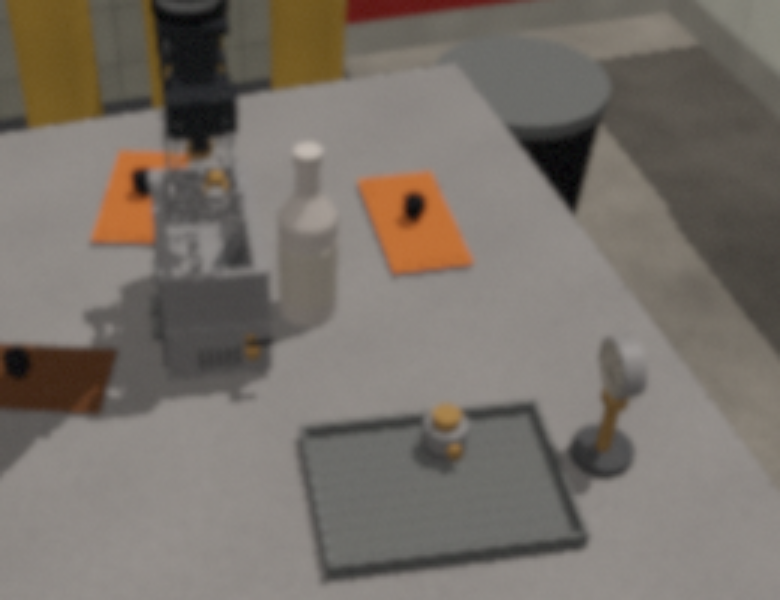

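Basket is lifted level: its rim is horizontal in the wrist view at (115–395,175), and all three couplings are inside. I'll carry it clear of the bottle first, and then turn.

```bash
python3 -m jog '[[0,0,-0.004,0,1],[-0.004,0,-0.006,0,1],[-0.01,0,-0.006,0,1],[-0.016,0,-0.004,0,1],[-0.022,0,0,0,1],[-0.026,0,0,0,1],[-0.028,0.002,0,0,1],[-0.028,0.005,0,0,1],[-0.028,0.009,0,0,1],[-0.028,0.012,0,0,1],[-0.028,0.014,0,0,1],[-0.024,0.014,0,0,1],[-0.02,0.012,0,0,1],[-0.016,0.009,0,0,1],[-0.011,0.006,0,0,1],[-0.007,0.003,0,0,1],[-0.004,0.002,0,0,1],[0,0,0,0,1]]'
python3 - <<'E'
from h import *
delta((.58,-.041,.26),-8.3)
E
```

```text
clock: 25.55
tool_pos: [0.49, 0.0048, 0.2662]
eef_rot: [0.755, 0.656, -0.0, -0.0]
contact_force: [-0.2, -0.5, -3.5]
opening: 0.15
clock 25.55 tcp [0.49   0.0048 0.2662] jaw 81.94 tilt 0.01 q [ 0.1   0.49 -0.31  1.92  0.21  0.76  1.1 ]
shift [-0.0327  0.0956  0.0062] turn -0.2493 F [-0.22 -0.46 -3.5 ] M [0.03 0.   0.02] open 0.15
```

```bash
python3 -m jog '[[0,0,0,0.004,1],[0,0,0,0.008,1],[0,0,0,0.012,1],[0,0,0,0.016,1],[0,0,0,0.018,1],[0,0,0,0.018,1],[0,0,0,0.018,1],[0,0,0,0.018,1],[0,0,0,0.018,1],[0,0,0,0.018,1],[0,0,0,0.018,1],[0,0,0,0.018,1],[0,0,0,0.018,1],[0,0,0,0.016,1],[0,0,0,0.012,1],[0,0,0,0.009,1],[0,0,0,0.006,1],[0,0,0,0.0037,1],[0,0,0,0.002,1],[0,0,0,0,1]]'
python3 - <<'E'
from h import *
delta((.58,-.041,.16),-8.3)
im=r.snapshot("wrist"); cv2.imwrite("pics/w9.png",im[:,:,::-1])
E
```

```text
clock: 27.55
tool_pos: [0.4901, 0.0051, 0.2662]
eef_rot: [0.997, -0.072, -0.0, -0.0]
contact_force: [-0.3, -0.2, -4.3]
opening: 0.151
clock 27.55 tcp [0.4901 0.0051 0.2662] jaw -8.29 tilt 0.01 q [-0.21  0.48  0.16  1.94 -0.11  0.73 -0.13]
shift [0.0956 0.0327 0.1062] turn 0.0 F [-0.34 -0.22 -4.34] M [-0.06  0.02 -0.01] open 0.151
```

View pics/w9.png

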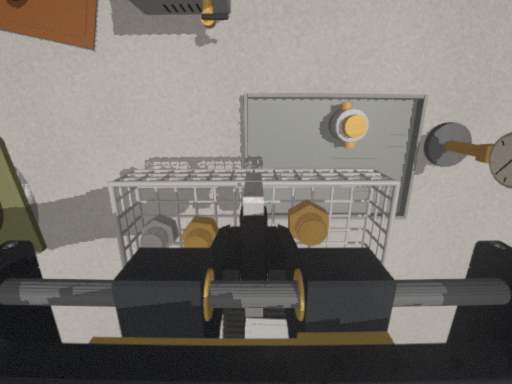

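```bash
python3 - <<'E'
from h import *
px=[(246,95),(424,97),(408,218)]
print(onz("wrist",px,.022).round(4))
th=np.radians(-8.3);R=np.array([[np.cos(th),-np.sin(th)],[np.sin(th),np.cos(th)]])
for l in((-.13,.095),(.13,.095),(.13,-.095)): print((R@l+[.605,-.01]).round(4))
print("reducer",onz("wrist",[(350,126)],.054).round(4),"ports",onz("wrist",[(348,105),(349,147)],.03).round(4))
E
python3 -m jog '[[0.004,0.0014,0,0,1],[0.009,0.003,0,0,1],[0.013,0.0045,0,0,1],[0.015,0.005,0,0,1],[0.015,0.005,0,0,1],[0.014,0.0048,0,0,1],[0.011,0.004,0,0,1],[0.008,0.0028,0,0,1],[0.0046,0.0015,0,0,1],[0.002,0.0007,0,0,1],[0,0,0,0,1]]'
```

```text
[[ 0.492   0.1002  0.022 ]
 [ 0.7401  0.0634  0.022 ]
 [ 0.722  -0.1204  0.022 ]]
[0.4901 0.1028]
[0.7474 0.0652]
[ 0.7199 -0.1228]
reducer [[0.6228 0.0412 0.054 ]] ports [[0.6295 0.0673 0.03  ]
 [0.6284 0.0089 0.03  ]]
clock: 28.7
tool_pos: [0.5799, -0.0413, 0.2661]
eef_rot: [0.997, -0.072, -0.0, -0.0]
contact_force: [0.2, 0.5, -3.5]
opening: 0.15
```

```bash
python3 -m jog '[[0,0,0.005,0,1],[0,0,0.01,0,1],[0,0,0.016,0,1],[0,0,0.02,0,1],[0,0,0.022,0,1],[0,0,0.024,0,1],[0,0,0.024,0,1],[0,0,0.022,0,1],[0,0,0.018,0,1],[0,0,0.014,0,1],[0,0,0.01,0,1],[0,0,0.006,0,1],[0,0,0.003,0,1],[0,0,0,0,1]]'
python3 - <<'E'
from h import *
delta((.58,-.041,.044),-8.3)
for c in ("wrist","side"):
    im=r.snapshot(c); cv2.imwrite(f"pics/{c}10.png",im[:,:,::-1])
E
```

```text
clock: 30.1
tool_pos: [0.5802, -0.0413, 0.0723]
eef_rot: [0.997, -0.072, 0.0, -0.0]
contact_force: [0.2, -0.7, -3.1]
opening: 0.15
clock 30.1 tcp [ 0.5802 -0.0413  0.0723] jaw -8.31 tilt 0.03 q [-0.06  0.88  0.09  1.83 -0.16  0.44 -0.  ]
shift [-0.0003 -0.0003  0.0283] turn -0.0 F [ 0.16 -0.73 -3.12] M [-0.03  0.01 -0.02] open 0.15
```

View pics/wrist10.png

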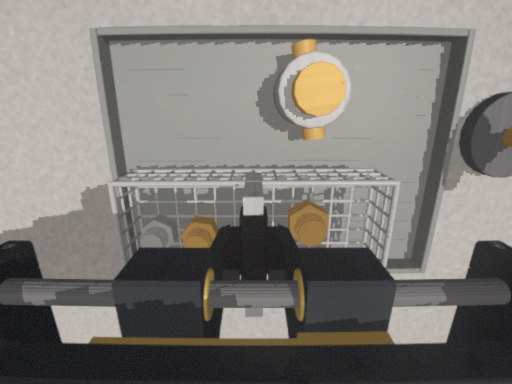

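```bash
python3 -m jog '[[0,0,0.003,0,1],[0,0,0.005,0,1],[0,0,0.005,0,1],[0,0,0.004,0,1],[0,0,0.003,0,1],[0,0,0.002,0,1],[0,0,0.001,0,1],[0,0,0.001,0,1],[0,0,0.001,0,1],[0,0,0,0,1]]'; python3 -m jog '[[0,0,0.001,0,1],[0,0,0.001,0,1],[0,0,0,0,1],[0,0,0,0,1]]'
```

```text
clock: 31.2
tool_pos: [0.5801, -0.0412, 0.0472]
eef_rot: [0.997, -0.072, 0.0, -0.0]
contact_force: [-0.2, -0.9, -4.1]
opening: 0.147
clock: 31.6
tool_pos: [0.58, -0.0412, 0.0452]
eef_rot: [0.997, -0.072, -0.0, -0.0]
contact_force: [0.1, 0.0, -4.0]
opening: 0.15
```

```bash
python3 -m jog '[[0,0,0.0005,0,1],[0,0,0.0005,0,1],[0,0,0,0,1],[0,0,0,0,1]]'
```

```text
clock: 32.0
tool_pos: [0.5801, -0.0413, 0.0444]
eef_rot: [0.997, -0.072, 0.0, -0.0]
contact_force: [-1.2, 0.1, -1.3]
opening: 0.15
```

```bash
python3 -m jog '[[0,0,0.0005,0,1],[0,0,0.0003,0,1],[0,0,0,0,1],[0,0,0,0,1]]'
```

```text
clock: 32.4
tool_pos: [0.5802, -0.0413, 0.0444]
eef_rot: [0.997, -0.072, 0.0, -0.0]
contact_force: [-1.3, 0.7, 6.5]
opening: 0.15
```

Seated with 6.5 N up. Release and withdraw.

```bash
python3 -m jog '[[0,0,-0.0005,0,0.8],[0,0,0,0,0.7],[0,0,0,0,0.6],[0,0,0,0,0.5],[0,0,0,0,0.5],[0,0,0,0,0.5]]'; python3 -m jog '[[0,0,-0.004,0,0.5],[0,0,-0.008,0,0.5],[0,0,-0.015,0,0.5],[0,0,-0.025,0,0.5],[0,0,-0.035,0,0.5],[0,0,-0.035,0,0],[0,0,-0.035,0,0],[0,0,-0.03,0,0],[0,0,-0.02,0,0],[0,0,-0.01,0,0],[0,0,0,0,0]]'
python3 - <<'E'
from h import *
delta((.58,-.041,.26),-8.3)
for c in ("wrist","side","top"):
    im=r.snapshot(c); cv2.imwrite(f"pics/{c}11.png",im[:,:,::-1])
for o in r.cut_out("basket","wrist")[:1]: print(o["score"],rectfit(o["pixels"],"wrist",.041))
for o in r.cut_out("lid","top")[:4]: print(o["score"],rectfit(o["pixels"],"top",.013))
print(r.get_state()["clock"])
E
```

```text
clock: 33.0
tool_pos: [0.58, -0.0413, 0.0438]
eef_rot: [0.997, -0.072, -0.0, -0.0]
contact_force: [0.0, -0.7, 0.6]
opening: 0.498
clock: 34.1
tool_pos: [0.5807, -0.0414, 0.2628]
eef_rot: [0.997, -0.072, 0.002, -0.0]
contact_force: [-0.5, -0.4, 0.5]
opening: 0.994
clock 34.1 tcp [ 0.5807 -0.0414  0.2628] jaw -8.31 tilt 0.2 q [-0.1   0.6   0.16  1.68 -0.12  0.86 -0.04]
shift [-0.0007 -0.0003  0.0028] turn -0.0 F [-0.54 -0.4   0.45] M [-0.09  0.06  0.01] open 0.994
0.72 [575.5 -42.   84.2 175.   81.7]
0.95 [217.5 277.5 101.9 202.8  69.1]
0.9 [416.  573.7 208.  105.7  69.4]
0.82 [ 522.4 -357.6  110.5  213.    80.1]
0.79 [737.4 422.7 201.3 106.2  84. ]
34.35
```

View pics/wrist11.png

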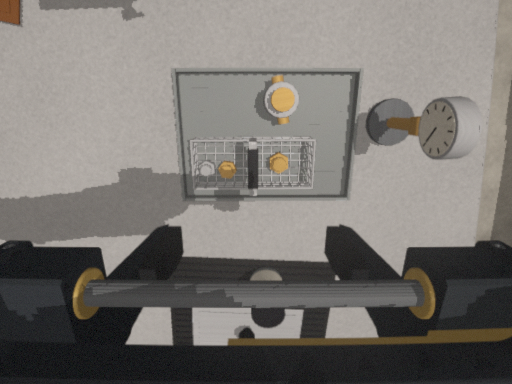

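View pics/side11.png

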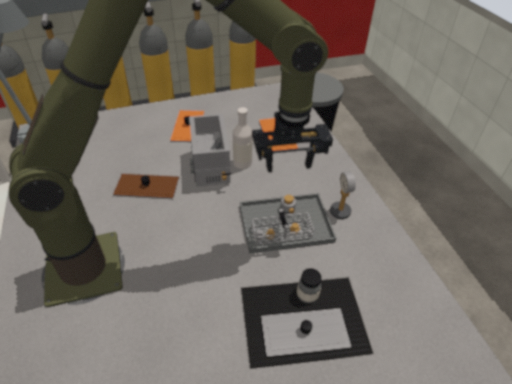

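View pics/top11.png

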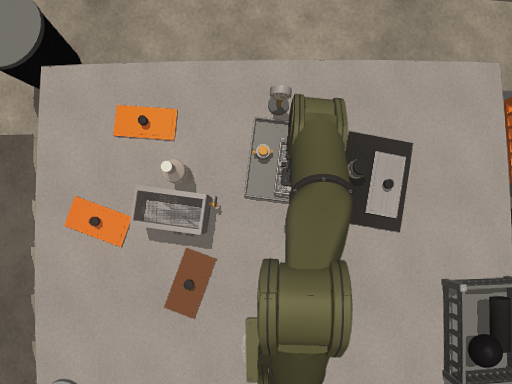

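All good: the basket is flat in the tray with three couplings in it, the lid is on the mat and the other things are unmoved.

```bash
python3 -c "
from plant import r
print(r.finish_job())"
```

```text
the job is handed in; nothing more can be done
None
```

I lifted the stainless lid off by its knob and laid it knob up on the mat. I then lifted the basket out by its handle and set it on the tray floor. The job was handed in at about 34 s of the 67 s allowed.

**Lid:** it sits at about (0.52, -0.357), long side along the mat's length. In the pictures it lies wholly on the mat and clear of the jar. Touch-down showed about 6 N.

**Basket:** it sits at about (0.58, -0.041), flat in the tray and clear of the walls and the reducer. The wrist picture shows all three couplings still in it. Touch-down showed about 6.5 N.

**Other things:** the bottle, jar, reducer, gauge and the orange and brown look-alike lids stand where they were in the first pictures. The gripper was open and about 0.2 m above the basket when I handed in.

**Checks that disagreed:**
- **Tray:** its position in the top and wrist views differed by 2 to 7 mm.
- **Lid size:** the last top-view fit of the lid came out about 7 to 9 mm too large.
- **Basket size:** the last basket fit came out about 12 mm too wide.
- **Gauge:** my first position fit for it was poor, so I judged it from the pictures.

The basket and lid clearances were larger than these errors.

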